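Find the high point of an eccentric shaft on bench centres and record it

TASK

The eccentric shaft is mounted on the bench centres under the dial gauge: turn it by the four-rod handle at its end until the gauge's plunger is lifted as high as the shaft can lift it, and leave it standing there. Then press the round key fully down to freeze the reading, let it come up, and press the bar-shaped key fully down to store it, with the shaft still at its high point. Do not touch the gauge, and leave the tools and boxes lying round about where they are.

Things in the scene. Friction and masses are not known exactly. Their poses are not given: they have to be found in the camera images.
- rig: Grey bench centres, fixed to the bench: base 110 mm (x) x 270 mm (y) x 20 mm, two grey blocks 105 mm tall. Origin: centre of the base's underside; x across the shaft, y along the shaft axis (towards the four-rod handle), z up. The shaft axis is 90 mm above the bench. The headstock block spans y 65 to 115 mm, the tailstock block y -130 to -90 mm. On a column on the -x side (x -53 to -31 mm, 175 mm tall) stands the dial gauge, above y = -20 mm.
- hub (a point): Centre of the four-rod handle: on the shaft axis at rig (0, 150, 90) mm, axes as the rig's. The hub is 32 mm across and 24 mm long; four round steel rods, 10 mm thick, stand out from it 90 degrees apart in the vertical plane across the shaft, their round ends 62 mm from the axis. It turns both ways, over several full turns, against light friction (about 0.07 N m) and stays where it is left; the shaft turns with it.
- rod_end (a point): Point on one of the four rods (any: they are alike), on its centre line 57 mm from the shaft axis and 5 mm short of its round end; its z axis points out along the rod, its y axis along the shaft axis as the rig's. The rods are clamped to the shaft at an unknown angle to its high side, another each time, so only the gauge tells where the high side is.
- plunger (a joint): Lift of the gauge's sprung plunger (7 mm steel rod with a ball end riding on the eccentric), m: 0 when the low side of the eccentric is up, 0.012 when its high side is up, close to a cosine of the shaft angle between (eccentric 48 mm across, 6 mm off the axis; ball 10 mm across). The spring presses with about 1 N.
- needle (a joint): Angle of the gauge's black needle (35 mm long, on the upward white face 85 mm across), rad: 0 along rig +x at plunger lift 0, turning clockwise seen from above by 0.35 rad per mm of lift, so 4.2 rad at the highest point.
- gauge: Dial gauge, black disc 92 mm across and 24 mm high, face up, with its plunger stem below. Origin: centre of the disc's underside, at rig (0, -20, 175) mm; fixed to the rig. Must not be touched.
- round_key_top (a point): Centre of the top of the round key: black cap 36 mm across, its top 44 mm above the bench, on a grey pod 66 x 74 x 30 mm high fixed to the bench. z up. The two pods trade places from run to run.
- round_key (a joint): Travel of the round key, m: 0 up, 0.006 fully down (5 N, springs back).
- bar_key_top (a point): Centre of the top of the bar-shaped key: black cap 16 mm (its x) x 52 mm (its y), its top 44 mm above the bench, on a grey pod 66 x 74 x 30 mm high fixed to the bench. z up.
- bar_key (a joint): Travel of the bar-shaped key, m: 0 up, 0.006 fully down (5 N, springs back).
- screwdriver: Bystander: screwdriver lying on the bench. Origin near its middle, underside.
- tape_roll: Bystander: white roll, 68 mm across, 22 mm high. Origin: centre of the underside.
- calipers: Bystander: steel calipers, 200 mm long along their y, 8 mm high, lying flat. Origin: underside, middle of the beam.
- parts_bin: Bystander: blue open bin 110 x 150 x 60 mm. Origin: centre of the underside.
Not all that is in view belongs to the job. What is shaped like the part that bears round_key_top but brown is not meant. Leave any blue look-alike of the part that bears bar_key_top alone.

How it is judged:
By the outcome, as a careful person would: the job done as asked, in the order asked, and still so for the second after the job is handed in, with the robot touching nothing.
It also fails if it takes over 70 s, if anything falls off the work surface, if the arm or the gripper's body presses on something with over 40 N, if the wrist force passes 120 N, or if a joint passes its speed limit or range.

ROBOT

A 6-joint arm with a two-finger parallel gripper is mounted at the origin on the work surface. World frame = base frame: x ahead of the robot, y to its left, z up, the work surface at z = 0. Lengths are in m, angles in rad, forces in N, time in s.
With the tool pointing down it reaches from about 0.3 to 0.875 m from the base axis. Payload 6.4 kg.
Tool frame: the origin (TCP) lies on the centre line of the jaws, within the pads' length; the fingertips stand ctrl.nose_length ahead of it and the grasp point (between the pads) lies 6 mm ahead of it (ctrl.nose_length is the distance from the TCP to the fingertips, in m); x points along the fingers, y is the direction in which the jaws open and shut, and the axes are right-handed (so a half turn about x gives the same grasp; the last joint's range is limited). The gripper opens to 85 mm and grips with 20 to 120 N. Pads are 22 mm wide; open, the fingers measure 114 mm over their backs; the gripper's body (76 mm by 85 mm) begins 54 mm behind the grasp point. The pads swing forward as they close: fully open they stand 13 mm farther back than shut.
Start: joints at [-1.36, 0.181, 1.607, -0, 1.354, -0.206], TCP at [0.233, -0.526, 0.256] pointing down, gripper open.
Joint ranges: [-2.99, 2.99], [-0.89, 2.07], [0.3, 2.58], [-1.14, 4.28], [0, 2.63], [-3.12, 3.12]. Speed limits (rad/s): [2.57, 2.57, 3.01, 3.14, 3.14, 3.14].

INTERFACE

Orientations are given as a unit quaternion [w, x, y, z].
In Python, from bench import telemetry, cams, workorder, spotter, ctrl gives the robot as it stands. The module is installed in compiled form; this text tells all that it offers.
- The arm moves only by the tool servo_tool, never from a script. Its argument "targets" is one flat list of numbers, 4 for each row, row after row: the shift along the tool's x, y, z in mm, then the turn about the tool's x in rad. A call has exactly 5 rows; each row shifts and turns the commanded pose from where the row before left it, along the tool's axes as they then stand; what a row does not reach is not made up. A row lasts 1/10 s, in which the tool goes at most 50 mm and 8.59 degrees, less where a joint would pass 70% of its speed; a pose out of reach is approached as far as the arm can. A call is refused whole if a number of a shift passes 50 or a number of a turn 0.15, either way. A call with a gripper value outside its range is refused whole. "fingers" is the finger opening in mm, from 0 to 85.4, set as the call begins (left out, the last holds). The fingers move at their own pace and stop on an object; the grip force is fixed at half the most. Time passes only in rows, so rows that do not move let the fingers close, or fill a call up. It gives the time, the measured TCP pose, the force and the opening at its end, in the units of the state.
- telemetry.get_obs(): the state, without advancing time (a new reading comes with each control period).
- cams.camera(name): name is "side" or "top" or "wrist"; returns (picture, depth): 480x640x3 uint8, blue, green, red; 480x640 float32, m along the optical axis (not along the pixel's ray), 0 where there is no reading.
- cams.camera_params(name): a dict with "intrinsics" (3x3 intrinsics, pixels), "D" ([k1, k2, p1, p2, k3] as OpenCV has them; the pictures are not rectified), "R" (3x3) and "t" (3): a world point X has camera coordinates R X + t; the wrist camera has in their place "mount" (4x4, takes a point from camera to tool coordinates, whose origin is the TCP and whose axes are the tool frame's). Camera axes: x right, y down, z forward; pixel columns grow to the right and rows downward; lengths in m; the calibration is good to about 2 mm. A picture is of the moment at which its call begins: read the wrist's pose just before it. camera_params takes no time and is no camera call.
- workorder.hand_in(): hands the job in, once; it reports no verdict.
Trained networks look in the newest picture that a camera, given by its name, has taken for a name from the list of things; names that differ only in an ending like _2 or _b are one class to them, and where a whole thing is asked for, a point or a joint stands for the part that bears it (a point fixed in the world has none). Each returns a list of dicts, best first, with "score" (0 to 1); they miss things now and then, are a little off and sometimes report something else, mostly with a low value. They report only what shows in the picture. A call takes as long as a camera call. They do not tell look-alikes from the thing itself.
- spotter.search_frame(camera, thing): "pixel" ([column, row] in pixels, amid what is visible of it).
The state is a dict: "time_s": time; "q": joint angles; "dq": joint speeds; "joint_efforts": joint torques, N m; "eef_pos": TCP position; "eef_rot": TCP orientation; "wrist_force": force on the tool from outside, world axes, zero at the start; "torque": the same for the moment, N m; "opening": opening from 0.0 (shut) to 1.0 (fully open).
Only numpy, scipy, OpenCV 4.12 (cv2) and the standard library are available. Lean on these libraries where they do the work, as an engineer would, in place of code of your own. Each camera call takes 0.05 s, during which the arm holds its last target.

## Working session

There is one attempt and no reset: what is moved stays moved. The work goes in short steps, Python scripts to look and compute and a tool call to move; the robot and the scene stay as the last step left them, time stands still between calls to the robot, and variables do not carry over. Pictures are saved under pics/ and viewed, and the job is handed in when it is done.

Besides the shell and the picture viewer there is one more tool, called as a command line: name --argument value ..., lists and objects as JSON in quotes. servo_tool: Moves the arm, as the interface text tells. Its arguments: {"type":"object","properties":{"targets":{"type":"array","items":{"type":"number"}},"fingers":{"type":"number"}},"required":["targets"]}

```bash
mkdir -p pics; cat > h.py <<'E'
import numpy as np, cv2
from bench import telemetry, cams, workorder, spotter, ctrl
from scipy.spatial.transform import Rotation as Rn
def pose():
    o=telemetry.get_obs(); q=o["eef_rot"]
    return np.array(o["eef_pos"]), Rn.from_quat([q[1],q[2],q[3],q[0]]).as_matrix(), o
def grab(name):
    p,R,o=pose(); im,d=cams.camera(name); P=cams.camera_params(name)
    if name=="wrist":
        M=np.array(P["mount"]); T=np.eye(4);T[:3,:3]=R;T[:3,3]=p
        C=T@M
    else:
        C=np.eye(4);C[:3,:3]=np.array(P["R"]).T;C[:3,3]=-C[:3,:3]@np.array(P["t"])
    return im,d,P,C
def pix2w(px,z,P,C):
    u=cv2.undistortPoints(np.array([[px]],float),np.array(P["intrinsics"]),np.array(P["D"]))[0,0]
    return C[:3,:3]@(np.array([u[0],u[1],1])*z)+C[:3,3]
def cloud(d,P,C):
    v,u=np.nonzero(d>0); pts=np.stack([u,v],1).astype(float)
    n=cv2.undistortPoints(pts[:,None],np.array(P["intrinsics"]),np.array(P["D"]))[:,0]
    z=d[v,u]; X=np.c_[n*z[:,None],z]
    return u,v,X@C[:3,:3].T+C[:3,3]
def w2pix(X,P,C):
    Ri=C[:3,:3].T; X=np.atleast_2d(X)
    return cv2.projectPoints(X.astype(float),cv2.Rodrigues(Ri)[0],-Ri@C[:3,3],np.array(P["intrinsics"]),np.array(P["D"]))[0][:,0]
E
python3 - <<'E'
from h import *
import pickle
p,R,o=pose(); print(o); print(ctrl.nose_length)
for n in ["side","top"]:
    im,d,P,C=grab(n); cv2.imwrite(f"pics/{n}0.png",im); pickle.dump((im,d,P,C),open(f"{n}0.pkl","wb")); print(n,C.round(3),P["intrinsics"])
    for t in ["rig","hub","rod_end","gauge","round_key_top","bar_key_top","needle"]:
        try: print(t,[(list(np.round(r["pixel"])),round(r["score"],2)) for r in spotter.search_frame(n,t)])
        except Exception as e: print(t,e)
print(telemetry.get_obs()["time_s"])
E
```

```text
{'time_s': 0.0, 'q': array([-1.36028681e+00,  1.81549149e-01,  1.60799529e+00,  6.65615650e-06,
        1.35380509e+00, -2.06269417e-01]), 'dq': array([-0.00035146,  0.00061742,  0.00029336,  0.00159582,  0.00089712,
        0.00140334]), 'joint_efforts': array([ 1.87368256e-03, -4.44868898e+01, -3.51334691e+01, -1.24872799e-04,
        9.27094894e-03, -8.90806831e-06]), 'eef_pos': array([ 0.23269595, -0.52525902,  0.2553857 ]), 'eef_rot': array([ 0.14566771,  0.69180961,  0.14691002, -0.69180765]), 'wrist_force': array([-0.69556221,  0.278141  , -0.1401025 ]), 'torque': array([-0.02127662,  0.01879975,  0.05383045]), 'opening': 0.998198613232158}
0.025
side [[-0.776 -0.45   0.443 -0.072]
 [-0.631  0.567 -0.53   0.706]
 [-0.013 -0.69  -0.724  1.167]
 [ 0.     0.     0.     1.   ]] [[606.02164151   0.         328.42889497]
 [  0.         606.02164151 234.86250565]
 [  0.           0.           1.        ]]
rig [([np.float64(307.0), np.float64(275.0)], 0.63)]
hub [([np.float64(308.0), np.float64(273.0)], 0.8)]
rod_end [([np.float64(261.0), np.float64(299.0)], 0.86), ([np.float64(385.0)
[... 463 characters left out ...]
 242.71742314]
 [  0.           0.           1.        ]]
rig [([np.float64(290.0), np.float64(234.0)], 0.63)]
hub []
rod_end [([np.float64(227.0), np.float64(228.0)], 0.71)]
gauge [([np.float64(302.0), np.float64(225.0)], 0.96), ([np.float64(315.0), np.float64(116.0)], 0.43), ([np.float64(445.0), np.float64(170.0)], 0.24)]
round_key_top [([np.float64(512.0), np.float64(237.0)], 0.78), ([np.float64(447.0), np.float64(219.0)], 0.6), ([np.float64(438.0), np.float64(293.0)], 0.41)]
bar_key_top [([np.float64(448.0), np.float64(342.0)], 0.57), ([np.float64(126.0), np.float64(291.0)], 0.34)]
needle [([np.float64(305.0), np.float64(224.0)], 0.46), ([np.float64(449.0), np.float64(218.0)], 0.34)]
0.8
```

View pics/side0.png

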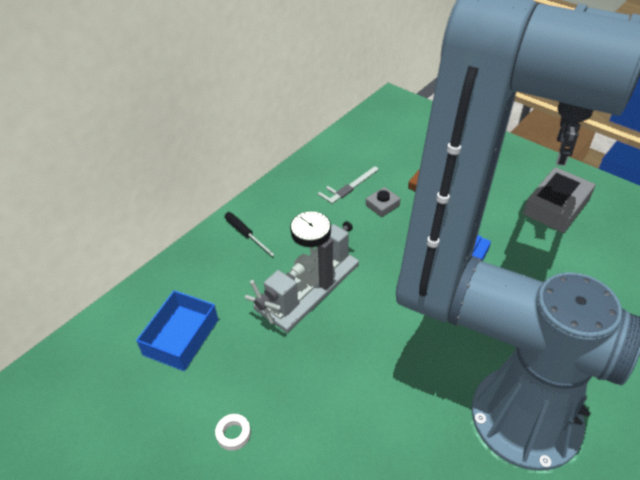

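View pics/top0.png

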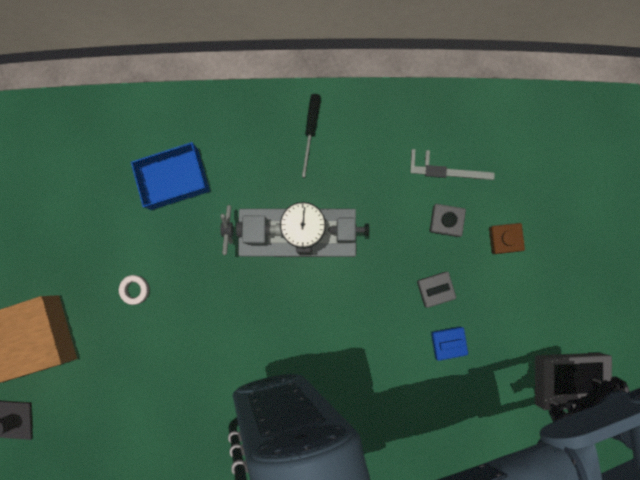

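```bash
python3 - <<'E'
from h import *
import pickle
im,d,P,C=pickle.load(open("top0.pkl","rb"))
u,v,X=cloud(d,P,C)
def reg(n,u0,u1,v0,v1,z0,z1):
    m=(u>=u0)&(u<=u1)&(v>=v0)&(v<=v1)&(X[:,2]>z0)&(X[:,2]<z1); Y=X[m]
    if len(Y)<5: print(n,"few");return Y
    r=cv2.minAreaRect((Y[:,:2]*1000).astype(np.float32))
    print(n,len(Y),"mean",Y.mean(0).round(4),"z",np.percentile(Y[:,2],[5,50,95]).round(3),"rect",np.round(r[0],1),np.round(r[1],1),round(r[2],1)); return Y
reg("table",20,60,100,200,-1,1)
reg("base",230,365,200,265,.01,.03)
reg("head",236,275,205,255,.095,.115)
reg("tail",325,360,205,255,.095,.115)
reg("gauge",270,340,190,260,.185,.215)
reg("handle",212,240,195,262,.05,.17)
reg("roundpod",425,475,195,245,.02,.038)
reg("roundcap",425,475,195,245,.040,.06)
reg("barpod",410,465,268,312,.02,.038)
reg("barcap",410,465,268,312,.040,.06)
reg("hubside",224,236,195,262,.05,.17)
p=np.array(w2pix([[0.47,0.19,0.09]],P,C));print(p)
cv2.imwrite("pics/topc.png",cv2.resize(im[180:280,200:380],None,fx=4.4,fy=4.4,interpolation=cv2.INTER_CUBIC))
cv2.imwrite("pics/topk.png",cv2.resize(im[190:370,400:540],None,fx=3.3,fy=3.3,interpolation=cv2.INTER_CUBIC))
P=cams.camera_params("wrist"); print(np.array(P["mount"]).round(3),P["intrinsics"])
p,R,o=pose();print(R.round(3))
E
```

```text
table 4123 mean [ 7.858e-01  6.603e-01 -5.000e-04] z [-0.005 -0.     0.004] rect [788.6 660.3] [267.3 116.9] 3.8
base 2349 mean [0.564  0.0188 0.0199] z [0.015 0.019 0.027] rect [573.5  20.8] [269.  110.1] 89.1
head 812 mean [0.5737 0.11   0.1033] z [0.098 0.104 0.108] rect [573.8 105.7] [84.2 58.9] 89.2
tail 489 mean [ 0.5708 -0.0862  0.1029] z [0.097 0.103 0.108] rect [571.1 -82.1] [75.5 47.8] 89.1
gauge 1669 mean [ 0.5722 -0.      0.1993] z [0.195 0.199 0.203] rect [572.4   0.6] [89.7 90.1] 89.5
handle 460 mean [0.5741 0.1657 0.1017] z [0.07  0.104 0.138] rect [574.3 160.8] [ 44.6 111.8] 88.9
roundpod 707 mean [ 0.5963 -0.3255  0.0286] z [0.024 0.028 0.034] rect [ 597.5 -327.5] [74.2 65.2] 79.8
roundcap 149 mean [ 0.5979 -0.3272  0.0436] z [0.041 0.043 0.047] rect [ 597.1 -326.5] [33.8 32.3] 68.1
barpod 781 mean [ 0.4377 -0.2964  0.0284] z [0.024 0.029 0.033] rect [ 437.5 -298.8] [67.1 75.2] 15.6
barcap 137 mean [ 0.4375 -0.2978  0.043 ] z [0.04  0.043 0.046] rect [ 437.4 -298. ] [15.7 50. ] 17.2
hubside 306 mean [0.5754 0.1671 0.0975] z [0.067 0.102 0.124] rect [574.6 161.2] [111.6  28.5] 0.8
[[217.69211277 276.95142451]]
[[ 0.    -0.281  0.96  -0.118]
 [ 1.    -0.001 -0.     0.   ]
 [ 0.001  0.96   0.281 -0.071]
 [ 0.     0.     0.     1.   ]] [[352.06179132   0.         317.9934803 ]
 [  0.         352.06179132 241.62771143]
 [  0.           0.           1.        ]]
[[ 0.     0.405 -0.914]
 [-0.    -0.914 -0.405]
 [-1.     0.     0.   ]]
```

View pics/topc.png

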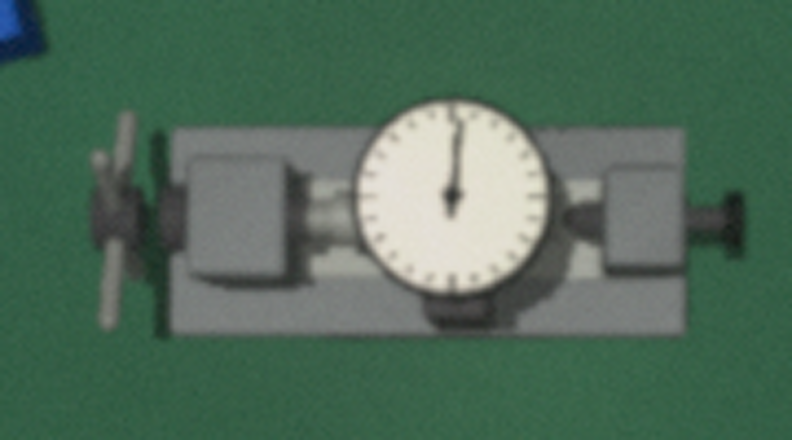

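View pics/topk.png

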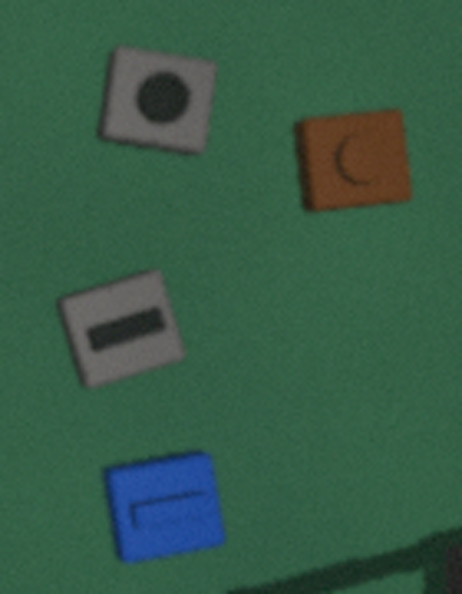

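```bash
python3 - <<'E'
from h import *
import pickle
for n in ["top","side"]:
    im,d,P,C=pickle.load(open(n+"0.pkl","rb"))
    u,v,X=cloud(d,P,C)
    m=(abs(X[:,0]-.575)<.075)&(X[:,1]>.15)&(X[:,1]<.195)&(X[:,2]>.02)&(X[:,2]<.17); Y=X[m]
    r=np.hypot(Y[:,0]-.575,Y[:,2]-.09); a=np.degrees(np.arctan2(Y[:,0]-.575,Y[:,2]-.09))
    k=(r>.03)&(r<.068)
    print(n,k.sum()); h,e=np.histogram(a[k],bins=np.arange(-180,181,10)); print([(int(x),int(c)) for x,c in zip(e,h) if c])
im,d,P,C=pickle.load(open("side0.pkl","rb"))
cv2.imwrite("pics/sidec.png",cv2.resize(im[190:340,220:370],None,fx=4,fy=4,interpolation=cv2.INTER_CUBIC))
E
```

```text
top 198
[(-160, 19), (-150, 8), (-70, 52), (-60, 15), (10, 22), (20, 28), (100, 20), (110, 33), (120, 1)]
side 201
[(-180, 1), (-170, 1), (-160, 23), (-150, 27), (-70, 34), (-60, 23), (0, 1), (10, 34), (20, 24), (100, 16), (110, 17)]
```

View pics/sidec.png

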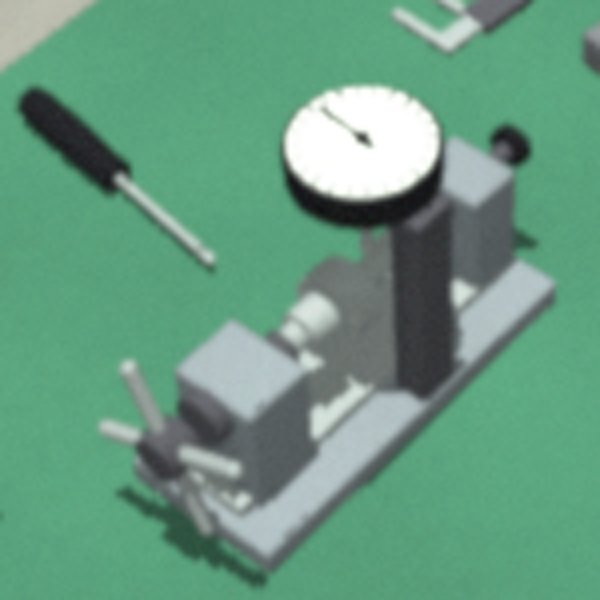

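servo_tool --targets '[-15, 0, 0, 0.144, -15, 0, 0, 0.144, -15, 0, 0, 0.143, 0, -35, -18, 0, 0, -35, -18, 0]' --fingers 30

```text
time_s: 1.3
eef_pos: [0.2698, -0.4563, 0.3017]
eef_rot: [-0.006, 0.707, -0.006, -0.707]
wrist_force: [0.4, 0.5, -0.5]
opening: 0.35
```

servo_tool --targets '[0, -42, -22, 0, 0, -42, -22, 0, 0, -42, -22, 0, 0, -42, -22, 0, 0, -42, -22, 0]'

```text
time_s: 1.8
eef_pos: [0.3833, -0.2462, 0.3016]
eef_rot: [-0.005, 0.707, -0.005, -0.707]
wrist_force: [0.9, -0.8, 0.4]
opening: 0.349
```

servo_tool --targets '[0, -42, -22, 0, 0, -42, -22, 0, 0, -42, -22, 0, 0, -42, -22, 0, 0, -42, -22, 0]'

```text
time_s: 2.3
eef_pos: [0.4964, -0.0375, 0.3017]
eef_rot: [-0.005, 0.707, -0.005, -0.707]
wrist_force: [0.0, -0.3, 0.5]
opening: 0.351
```

servo_tool --targets '[0, -42, -19, 0, 0, -42, -19, 0, 0, -42, -19, 0, 0, -42, -19, 0, 0, -41, -19, 0]'

```text
time_s: 2.8
eef_pos: [0.5942, 0.1702, 0.3014]
eef_rot: [-0.005, 0.707, -0.005, -0.707]
wrist_force: [0.4, -0.7, 0.2]
opening: 0.356
```

```bash
python3 - <<'E'
from h import *
import pickle
p,R,o=pose();print(p,R.round(4))
im,d,P,C=grab("wrist"); cv2.imwrite("pics/w1.png",im); pickle.dump((im,d,P,C),open("w1.pkl","wb"))
u,v,X=cloud(d,P,C)
m=(abs(X[:,0]-.575)<.075)&(X[:,1]>.14)&(X[:,1]<.2)&(X[:,2]>.02)&(X[:,2]<.17); Y=X[m]
r=np.hypot(Y[:,0]-.575,Y[:,2]-.09); a=np.degrees(np.arctan2(Y[:,0]-.575,Y[:,2]-.09))
k=(r>.03)&(r<.068)
for lo,hi in [(-100,-40),(-10,50),(80,140)]:
    kk=k&(a>lo)&(a<hi); print(kk.sum(),np.median(a[kk]),Y[kk].mean(0),Y[kk][:,1].min(),Y[kk][:,1].max())
E
```

```text
[0.59422091 0.17023989 0.30135494] [[ 3.000e-04 -1.380e-02 -9.999e-01]
 [ 0.000e+00 -9.999e-01  1.380e-02]
 [-1.000e+00 -0.000e+00 -3.000e-04]]
370 -60.80803851804169 [0.53491028 0.17176018 0.11215987] 0.1668409820975221 0.17667272970378087
172 21.546475376885297 [0.59562692 0.17087818 0.14110829] 0.1658985595602275 0.17570027718730613
306 109.30587434072612 [0.61671547 0.17080965 0.07504201] 0.16571676395504545 0.1757345535590598
```

View pics/w1.png

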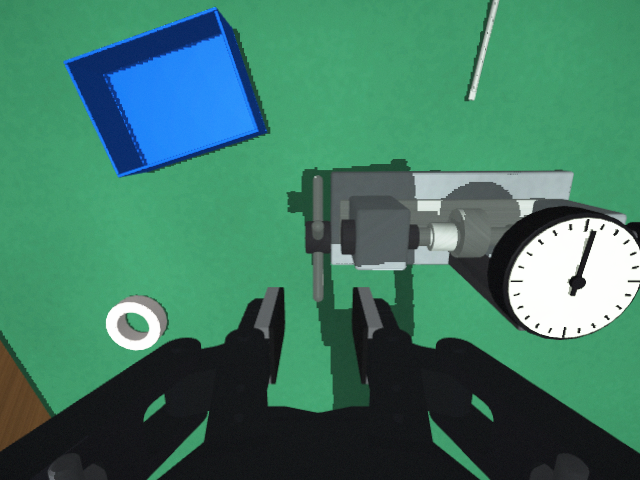

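```bash
cat >> h.py <<'E'
YAW=-0.0142  # rig yaw
def needle(im,P,C,zf=.200,c=(.5732,.0008)):
    # rectify face to top-down 0.25mm/px, image x = rig +x, image y= rig +y
    s=0.00025; N=400
    g=(np.arange(N)-N/2)*s
    gx,gy=np.meshgrid(g,g)
    def rect(c):
        wx=c[0]+gx*np.cos(YAW)-gy*np.sin(YAW); wy=c[1]+gx*np.sin(YAW)+gy*np.cos(YAW)
        px=w2pix(np.stack([wx.ravel(),wy.ravel(),np.full(wx.size,zf)],1),P,C).astype(np.float32)
        return cv2.remap(im,px[:,0].reshape(N,N),px[:,1].reshape(N,N),cv2.INTER_CUBIC),wx,wy
    I,wx,wy=rect(c)
    w=(I.min(2)>150).astype(np.uint8); w=cv2.morphologyEx(w,cv2.MORPH_CLOSE,np.ones((31,31)))
    n,l,st,ce=cv2.connectedComponentsWithStats(w); k=1+np.argmax(st[1:,4])
    cc,rr=cv2.minEnclosingCircle(np.argwhere(l==k)[:,::-1].astype(np.float32))
    m=cv2.moments((l==k).astype(np.uint8)); cx,cy=m["m10"]/m["m00"],m["m01"]/m["m00"]
    g_=I.min(2).astype(float); jj,ii=np.meshgrid(np.arange(N),np.arange(N))
    dx=(jj-cx)*s; dy=(ii-cy)*s; r=np.hypot(dx,dy); a=np.arctan2(dy,dx)
    sel=(r>.012)&(r<.030); wt=np.clip(190-g_,0,None)*sel
    # coarse: histogram, then local mean
    h,e=np.histogram(a,bins=72,range=(-np.pi,np.pi),weights=wt); a0=e[np.argmax(h)]+np.pi/72
    # fit line through weighted pixels near a0
    near=wt*(np.abs(np.angle(np.exp(1j*(a-a0))))<.25)
    a1=np.angle((near*np.exp(1j*a)).sum())
    W=near.sum(); mx,my=(near*dx).sum()/W,(near*dy).sum()/W
    S=np.array([[(near*(dx-mx)**2).sum(),(near*(dx-mx)*(dy-my)).sum()],[0,(near*(dy-my)**2).sum()]]); S[1,0]=S[0,1]
    ev=np.linalg.eigh(S)[1][:,1]; 
    if ev@[np.cos(a1),np.sin(a1)]<0: ev=-ev
    a2=np.arctan2(ev[1],ev[0])
    # clockwise from above = negative angle
    f=lambda x: float(np.mod(-x+.5,2*np.pi)-.5)
    return f(a1),f(a2),((cx-N/2)*s,(cy-N/2)*s,np.sqrt(st[k,4]/np.pi)*s),I
E
python3 - <<'E'
from h import *
import pickle
for n in ["w1","top0","side0"]:
    im,d,P,C=pickle.load(open(n+".pkl","rb"))
    r=needle(im,P,C); print(n,r[:3]); cv2.imwrite(f"pics/n_{n}.png",r[3])
E
```

```text
w1 (0.18660500321870044, 0.08992642542951534, (-0.000705280878197705, -0.00045279633218218155, np.float64(0.04286796771533126)))
top0 (0.15131754001469344, 0.04514592209376711, (-0.0014612129914829738, 0.0011320961536353594, np.float64(0.04260215121230752)))
side0 (0.09336575351792908, 0.10052861779792455, (-0.002511916361368776, -0.0025662975485228755, np.float64(0.0451862674374187)))
```

View pics/n_w1.png

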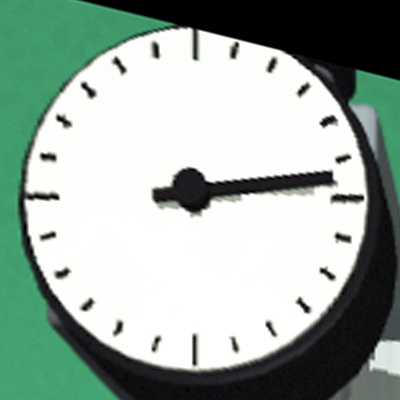

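servo_tool --targets '[40, -1, 0, 0, 40, 0, 0, 0, 40, 0, 0, 0, 26, 0, 0, 0, 10, 0, 0, 0]'

```text
time_s: 3.35
eef_pos: [0.5915, 0.1689, 0.1417]
eef_rot: [0.005, -0.705, 0.005, 0.709]
wrist_force: [-0.6, -1.2, -0.3]
opening: 0.348
```

servo_tool --targets '[0, 0, 0, 0, 0, 0, 0, 0, 0, 0, 0, 0, 0, 0, 0, 0, 0, 0, 0, 0]' --fingers 4

```text
time_s: 3.85
eef_pos: [0.5932, 0.1706, 0.1456]
eef_rot: [0.006, -0.707, 0.004, 0.707]
wrist_force: [-0.7, 5.8, -11.1]
opening: 0.093
```

```bash
python3 - <<'E'
import numpy as np
r=52.8
a=np.radians(np.linspace(20,-70,11)); 
print(np.c_[-r*np.diff(np.cos(a)),-r*np.diff(np.sin(a))].round(1))
E
```

```text
[[-2.2  8. ]
 [-0.9  8.2]
 [ 0.4  8.3]
 [ 1.7  8.1]
 [ 2.9  7.8]
 [ 4.1  7.2]
 [ 5.2  6.5]
 [ 6.1  5.6]
 [ 6.9  4.6]
 [ 7.5  3.4]]
```

servo_tool --targets '[-2.2, 0, 8, 0, -0.9, 0, 8.2, 0, 0.4, 0, 8.3, 0, 1.7, 0, 8.1, 0, 2.9, 0, 7.8, 0]'

```text
time_s: 4.35
eef_pos: [0.5547, 0.1701, 0.146]
eef_rot: [-0.005, 0.709, -0.005, -0.705]
wrist_force: [-0.1, -0.1, -0.5]
opening: 0.046
```

servo_tool --targets '[4.1, 0, 7.2, 0, 5.2, 0, 6.5, 0, 6.1, 0, 5.6, 0, 6.9, 0, 4.6, 0, 7.5, 0, 3.4, 0]'

```text
time_s: 4.85
eef_pos: [0.5267, 0.1702, 0.1137]
eef_rot: [-0.005, 0.708, -0.005, -0.706]
wrist_force: [1.6, 0.9, 3.3]
opening: 0.045
```

```bash
python3 - <<'E'
from h import *
import pickle
p,R,o=pose();print(p,o["wrist_force"])
for n in ["top","wrist"]:
    im,d,P,C=grab(n); cv2.imwrite(f"pics/{n}2.png",im); pickle.dump((im,d,P,C),open(f"{n}2.pkl","wb"))
    if n=="top": r=needle(im,P,C); print(r[:3]); cv2.imwrite("pics/nt2.png",r[3])
E
```

```text
[0.52667043 0.17016846 0.11370923] [1.55883184 0.90027271 3.33150545]
(0.7250424419169761, 0.6820446994271356, (-0.0016900923411189554, 0.0013130173818576836, np.float64(0.04279341729695258)))
```

View pics/wrist2.png

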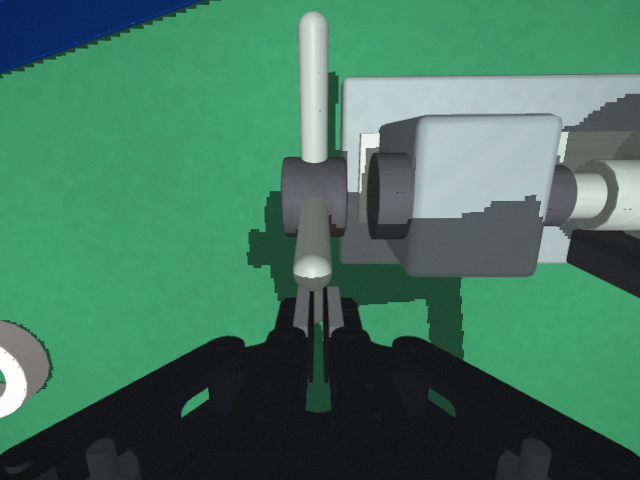

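View pics/top2.png

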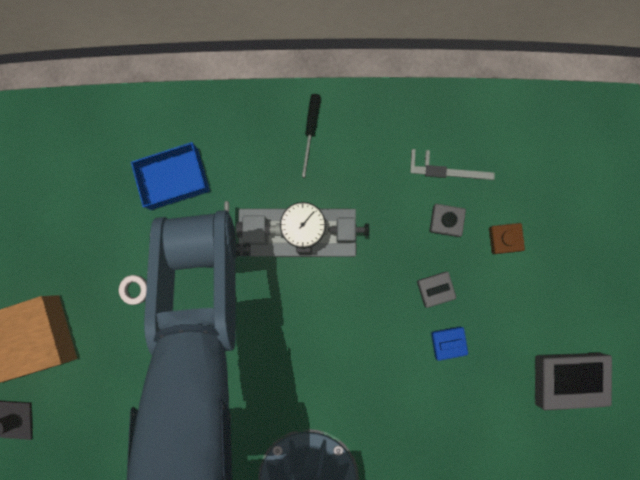

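```bash
cat >> h.py <<'E'
def rods(d,P,C,hx=.575,hz=.09,show=True):
    u,v,X=cloud(d,P,C)
    m=(abs(X[:,0]-hx)<.075)&(X[:,1]>.155)&(X[:,1]<.19)&(X[:,2]>.02)&(X[:,2]<.17); Y=X[m]
    r=np.hypot(Y[:,0]-hx,Y[:,2]-hz); a=np.degrees(np.arctan2(Y[:,0]-hx,Y[:,2]-hz)); k=(r>.025)&(r<.068)
    h,e=np.histogram(a[k],bins=np.arange(-180,181,10)); print([(int(x),int(c)) for x,c in zip(e,h) if c])
    # fit common angle: surface points lie 5mm from some rod line: minimise
    Y=Y[k]; best=None
    for t in np.arange(-45,45,.5):
        D=np.full(len(Y),9.)
        for q in range(4):
            b=np.radians(t+90*q); dv=np.array([np.sin(b),np.cos(b)])
            for y0 in [.171]:
                w=Y-np.array([hx,y0,hz]); s=w[:,0]*dv[0]+w[:,2]*dv[1]; s=np.clip(s,0,.057)
                dist=np.sqrt((w[:,0]-s*dv[0])**2+(w[:,2]-s*dv[1])**2+w[:,1]**2)
                D=np.minimum(D,abs(dist-.005))
        c=np.median(D); c=np.minimum(D,.006).mean()
        if best is None or c<best[0]: best=(c,t)
    return best
E
python3 - <<'E'
from h import *
import pickle
for n in ["top0","side0","w1","top2","wrist2"]:
    im,d,P,C=pickle.load(open(n+".pkl","rb")); print(n,rods(d,P,C))
E
```

```text
[(-160, 19), (-150, 10), (-70, 56), (-60, 21), (10, 25), (20, 28), (100, 24), (110, 37), (120, 1)]
top0 (np.float64(0.0011245268908961971), np.float64(24.5))
[(-160, 23), (-150, 33), (-140, 1), (-70, 36), (-60, 27), (0, 1), (10, 40), (20, 26), (90, 1), (100, 20), (110, 18)]
side0 (np.float64(0.0017411735854646413), np.float64(25.0))
[(-70, 265), (-60, 165), (10, 68), (20, 112), (100, 237), (110, 128)]
w1 (np.float64(0.000518940558921598), np.float64(24.0))
[(70, 33), (80, 12)]
top2 (np.float64(0.0014227703874925206), np.float64(-14.0))
[(-100, 330), (-90, 234), (-80, 536), (-70, 810), (-60, 1174), (-50, 1486), (-40, 1823), (-20, 378), (-10, 2299), (0, 2), (60, 246), (70, 3305), (80, 5)]
wrist2 (np.float64(0.003143989254098784), np.float64(-10.5))
```

servo_tool --targets '[-40, 0, 0, 0, -42, 0, 0, 0, 0, -1, -35, 0, 0, 0, -36, 0, 0, 0, 0, 0]' --fingers 0

```text
time_s: 5.45
eef_pos: [0.6002, 0.1694, 0.1955]
eef_rot: [-0.005, 0.708, -0.006, -0.706]
wrist_force: [-0.8, 0.2, -1.1]
opening: -0.001
```

```bash
python3 - <<'E'
from h import *
import pickle
p,R,o=pose();print(p,o["opening"])
im,d,P,C=grab("wrist"); cv2.imwrite("pics/w3.png",im); print(rods(d,P,C))
im,d,P,C=grab("top");print(needle(im,P,C)[:3])
hub=np.array([.575,.09])
a=np.radians(np.linspace(-5,-80,11)); c=np.c_[.050*np.sin(a)+.005*np.cos(a),.050*np.cos(a)-.005*np.sin(a)]
t=c+hub+[.011,.025]; print(t.round(4)); print((np.diff(t,axis=0)*-1000).round(1)[:,::-1])
E
```

```text
[0.60022125 0.16935813 0.19551712] -0.0006288400295309316
[(60, 56), (70, 818), (80, 4)]
(np.float64(0.0004791176174523177), np.float64(-10.5))
(0.7785014472837579, 0.744690132070907, (-0.0017043973059598088, 0.0013199984840609816, np.float64(0.04286355868395483)))
[[0.5866 0.1652]
 [0.5801 0.1649]
 [0.5736 0.1637]
 [0.5673 0.1617]
 [0.5614 0.1588]
 [0.5559 0.1552]
 [0.5509 0.151 ]
 [0.5465 0.1461]
 [0.5428 0.1407]
 [0.5398 0.1348]
 [0.5376 0.1286]]
[[0.3 6.6]
 [1.2 6.5]
 [2.  6.2]
 [2.8 5.9]
 [3.6 5.5]
 [4.3 5. ]
 [4.9 4.4]
 [5.4 3.7]
 [5.9 3. ]
 [6.2 2.2]]
```

View pics/w3.png

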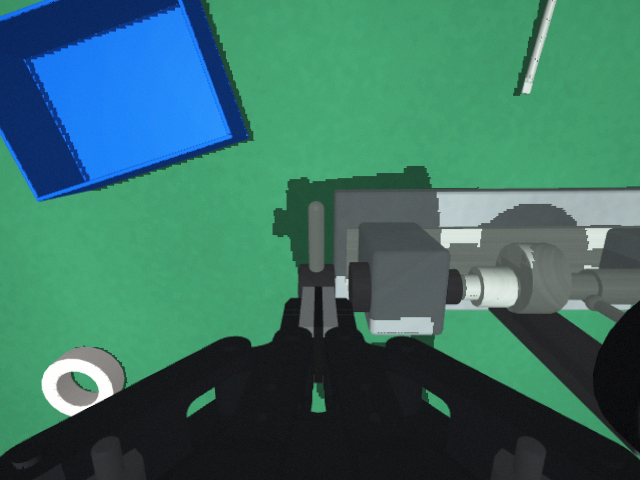

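servo_tool --targets '[20, -1, 0, 0, 10.3, 0, 4, 0, 0, 0, 9, 0, 0.3, 0, 6.6, 0, 1.2, 0, 6.5, 0]'

```text
time_s: 6.05
eef_pos: [0.5708, 0.1716, 0.1649]
eef_rot: [-0.005, 0.708, -0.005, -0.706]
wrist_force: [2.4, -0.2, -0.9]
opening: -0.002
```

servo_tool --targets '[2.0, 0, 6.2, 0, 2.8, 0, 5.9, 0, 3.6, 0, 5.5, 0, 4.3, 0, 5, 0, 4.9, 0, 4.4, 0]'

```text
time_s: 6.55
eef_pos: [0.5434, 0.1719, 0.146]
eef_rot: [0.005, -0.707, 0.005, 0.707]
wrist_force: [-0.9, -0.0, 2.0]
opening: 0.001
```

servo_tool --targets '[5.4, 0, 3.7, 0, 5.9, 0, 3.0, 0, 6.2, 0, 2.2, 0, 0, 0, 0, 0, 0, 0, 0, 0]'

```text
time_s: 7.05
eef_pos: [0.5346, 0.1719, 0.128]
eef_rot: [0.005, -0.707, 0.005, 0.708]
wrist_force: [0.1, -0.1, -0.3]
opening: 0.001
```

```bash
python3 - <<'E'
from h import *
p,R,o=pose();print(p,o["wrist_force"])
im,d,P,C=grab("wrist"); cv2.imwrite("pics/w4.png",im); print(rods(d,P,C))
im,d,P,C=grab("top");print(needle(im,P,C)[:3])
E
```

```text
[0.53463408 0.17192564 0.12798035] [ 0.09029949 -0.1370495  -0.29218317]
[(-90, 13), (-80, 426), (-70, 17), (-60, 486), (-50, 977), (-40, 1492), (-30, 1236), (0, 727), (10, 276), (80, 338), (90, 1733)]
(np.float64(0.0034995595207472875), np.float64(8.0))
(3.1758311289768186, 3.2177525680644328, (-0.0015850824301633325, 0.001146223586366311, np.float64(0.04271524384035823)))
```

View pics/w4.png

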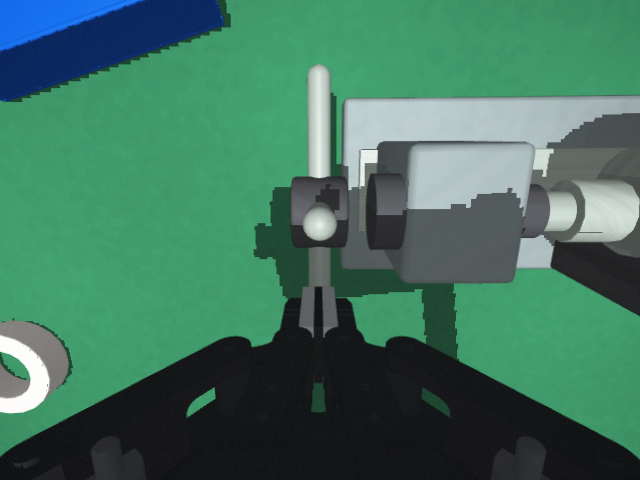

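servo_tool --targets '[-35, 0, 0, 0, -35, 0, 0, 0, 0, 0, -40, 0, 0, 0, -40, 0, 0, 0, 0, 0]'

```text
time_s: 7.65
eef_pos: [0.619, 0.17, 0.1987]
eef_rot: [-0.005, 0.708, -0.006, -0.706]
wrist_force: [-0.2, -0.8, -0.2]
opening: 0.001
```

```bash
python3 - <<'E'
from h import *
p,R,o=pose();print(p)
im,d,P,C=grab("wrist"); cv2.imwrite("pics/w5.png",im); print(rods(d,P,C))
im,d,P,C=grab("top");print(needle(im,P,C)[:3]); print(rods(d,P,C))
hub=np.array([.575,.09])
a=np.radians(np.linspace(14,-42,9)); c=np.c_[.050*np.sin(a)+.005*np.cos(a),.050*np.cos(a)-.005*np.sin(a)]
t=c+hub+[.011,.025]; print(t.round(4)); print((np.diff(t,axis=0)*-1000).round(1)[:,::-1])
E
```

```text
[0.61895052 0.17001976 0.19866123]
[(-80, 92), (80, 121), (90, 657), (100, 1)]
(np.float64(0.0005245632451472548), np.float64(8.0))
(3.1595020854330316, 3.2138735643703593, (-0.0017319802322068299, 0.0014926626095213464, np.float64(0.04293868230684381)))
[(-170, 1), (-90, 5), (-80, 3), (80, 5), (90, 21), (100, 1)]
(np.float64(0.0010483706747111765), np.float64(8.5))
[[0.6029 0.1623]
 [0.5971 0.164 ]
 [0.591  0.165 ]
 [0.5849 0.1652]
 [0.5788 0.1647]
 [0.5727 0.1635]
 [0.5669 0.1615]
 [0.5614 0.1588]
 [0.5563 0.1555]]
[[-1.7  5.9]
 [-1.   6.1]
 [-0.2  6.1]
 [ 0.5  6.1]
 [ 1.3  6. ]
 [ 2.   5.8]
 [ 2.7  5.5]
 [ 3.3  5.2]]
```

servo_tool --targets '[20, 0, 0, 0, 16, 0, 0, 0, 0, 0, 9, 0, 0, 0, 7, 0, -1.7, 0, 5.9, 0]'

```text
time_s: 8.25
eef_pos: [0.5925, 0.1713, 0.165]
eef_rot: [-0.005, 0.707, -0.005, -0.707]
wrist_force: [1.6, 0.4, -1.7]
opening: 0.001
```

servo_tool --targets '[-1, 0, 6.1, 0, -0.2, 0, 6.1, 0, 0.5, 0, 6.1, 0, 1.3, 0, 6, 0, 2, 0, 5.8, 0]'

```text
time_s: 8.75
eef_pos: [0.5629, 0.1716, 0.1622]
eef_rot: [-0.005, 0.707, -0.005, -0.707]
wrist_force: [1.7, 0.4, 1.7]
opening: 0.0
```

servo_tool --targets '[2.7, 0, 5.5, 0, 3.3, 0, 5.2, 0, 0, 0, 0, 0, 0, 0, 0, 0, 0, 0, 0, 0]'

```text
time_s: 9.25
eef_pos: [0.552, 0.1717, 0.1555]
eef_rot: [0.005, -0.707, 0.005, 0.707]
wrist_force: [-0.6, 0.2, -1.0]
opening: -0.001
```

```bash
python3 - <<'E'
from h import *
p,R,o=pose();print(p,o["wrist_force"])
im,d,P,C=grab("wrist"); cv2.imwrite("pics/w6.png",im); print(rods(d,P,C))
im,d,P,C=grab("top");r=needle(im,P,C);print(r[:3]);cv2.imwrite("pics/n6.png",r[3]); print(rods(d,P,C))
im,d,P,C=grab("side");print(needle(im,P,C)[:3]); print(rods(d,P,C))
E
```

```text
[0.55204295 0.17171121 0.15547002] [-0.55309586  0.21193451 -1.04285482]
[(-50, 30), (-40, 277), (-20, 1514), (-10, 18), (30, 607), (40, 899), (130, 10)]
(np.float64(0.0029749994466568433), np.float64(-45.0))
(4.177701385973801, 4.1632477453803745, (-0.001752406448958375, 0.0014277740482480823, np.float64(0.04286448693877469)))
[(-140, 8), (-130, 4), (120, 2), (130, 10)]
(np.float64(0.0008866958712995797), np.float64(-44.0))
(0.13154676748299687, 0.13846642363351225, (-0.021543060236798896, 0.0071034374729928304, np.float64(0.030344536959033674)))
[(-140, 22), (-130, 44), (-120, 5), (-60, 1), (-50, 32), (-40, 38), (-30, 19), (-20, 5), (10, 1), (20, 1), (30, 1), (40, 3), (120, 4), (130, 15), (140, 2)]
(np.float64(0.002685704384402892), np.float64(-40.5))
```

View pics/w6.png

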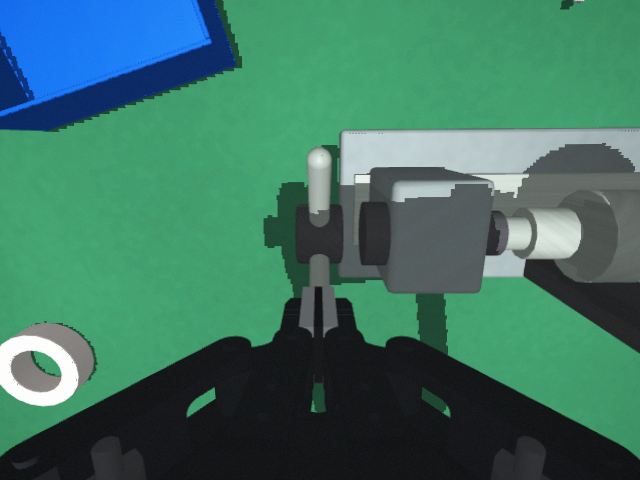

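View pics/n6.png

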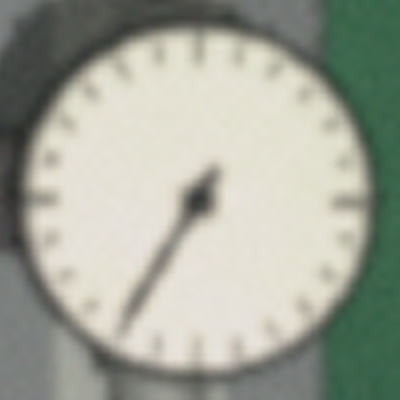

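servo_tool --targets '[0.9, 0, 1.3, 0, 0.9, 0, 1.2, 0, 0, 0, 0, 0, 0, 0, 0, 0, 0, 0, 0, 0]'

```text
time_s: 9.9
eef_pos: [0.55, 0.1718, 0.1541]
eef_rot: [-0.005, 0.707, -0.005, -0.707]
wrist_force: [2.2, 0.1, -0.5]
opening: 0.004
```

servo_tool --targets '[-1.5, 0, -2, 0, -20, 0, -10, 0, -40, 20, -20, 0, -40, 20, -20, 0, -40, 20, -10, 0]'

```text
time_s: 10.4
eef_pos: [0.6117, 0.1102, 0.2969]
eef_rot: [0.005, -0.707, 0.005, 0.707]
wrist_force: [1.5, -0.1, -0.1]
opening: -0.001
```

servo_tool --targets '[0, 0, 0, 0, 0, 0, 0, 0, 0, 0, 0, 0, 0, 0, 0, 0, 0, 0, 0, 0]'

```text
time_s: 10.9
eef_pos: [0.6101, 0.1115, 0.2939]
eef_rot: [0.005, -0.706, 0.005, 0.708]
wrist_force: [-0.8, -0.6, 0.3]
opening: -0.0
```

```bash
python3 - <<'E'
from h import *
p,R,o=pose();print(p,o["wrist_force"])
im,d,P,C=grab("wrist"); cv2.imwrite("pics/w7.png",im); print(rods(d,P,C)); r=needle(im,P,C);print(r[:3]);cv2.imwrite("pics/n7w.png",r[3])
im,d,P,C=grab("top");r=needle(im,P,C);print(r[:3]);cv2.imwrite("pics/n7.png",r[3]); print(rods(d,P,C))
E
```

```text
[0.61010229 0.11150692 0.29393266] [-0.77973477 -0.59867448  0.263473  ]
[(-140, 32), (-130, 48), (-50, 269), (-40, 189), (30, 180), (40, 153), (120, 168), (130, 116)]
(np.float64(0.0004750299534793891), np.float64(44.5))
(4.043450759977524, 4.226357695318689, (0.0021415665130062535, -0.0030358237981560733, np.float64(0.04397060664444311)))
(4.457900026336576, 4.352006081583337, (-0.0011378183043165393, -0.009685638599231326, np.float64(0.036044992489426345)))
[(-140, 32), (-130, 21), (-50, 41), (-40, 22), (30, 25), (40, 23), (120, 13), (130, 16)]
(np.float64(0.0011476367233153658), np.float64(-45.0))
```

View pics/w7.png

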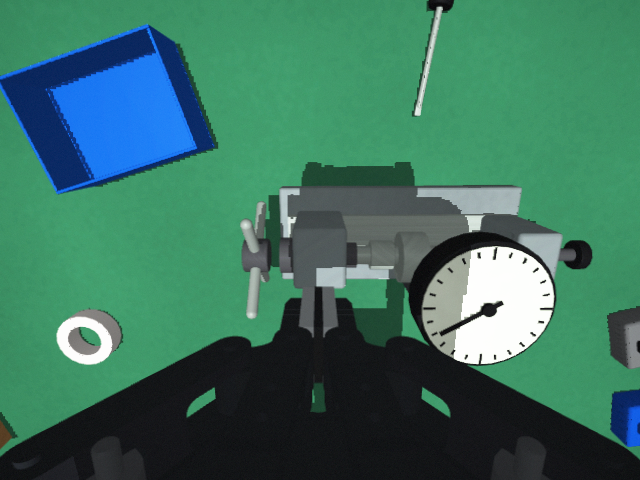

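View pics/n7w.png

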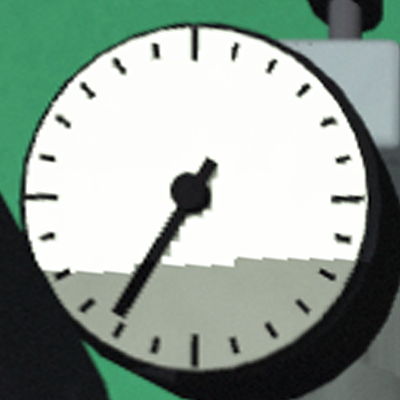

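servo_tool --targets '[30, -20, 14, 0, 35, -20, 15, 0, 35, -20, 15, 0, 24, 0, 8, 0, 12, 0, 5, 0]'

```text
time_s: 11.5
eef_pos: [0.5523, 0.1723, 0.1565]
eef_rot: [0.004, -0.705, 0.005, 0.709]
wrist_force: [-1.0, -0.6, -0.3]
opening: -0.005
```

servo_tool --targets '[0, 0, 0, 0, 0, 0, 0, 0, 0, 0, 0, 0, 0, 0, 0, 0, 0, 0, 0, 0]'

```text
time_s: 12.0
eef_pos: [0.5557, 0.1715, 0.1605]
eef_rot: [-0.005, 0.708, -0.005, -0.706]
wrist_force: [0.0, -0.4, -0.2]
opening: 0.003
```

servo_tool --targets '[3.5, 0, 3, 0, 2, 0, 2, 0, 1.5, 0, 1.4, 0, 1, 0, 1, 0, 0, 0, 0, 0]'

```text
time_s: 12.5
eef_pos: [0.5473, 0.1718, 0.1515]
eef_rot: [0.005, -0.707, 0.005, 0.707]
wrist_force: [-0.2, 0.2, 1.7]
opening: 0.005
```

servo_tool --targets '[0, 0, 0, 0, -1.5, 0, -1.5, 0, -10, 0, -10, 0, -30, 0, -20, 0, -40, 20, -20, 0]'

```text
time_s: 13.0
eef_pos: [0.5974, 0.1526, 0.2315]
eef_rot: [0.004, -0.705, 0.004, 0.709]
wrist_force: [1.5, -0.4, -0.1]
opening: 0.003
```

servo_tool --targets '[-40, 20, -8, 0, -25, 20, 0, 0, 0, 0, 0, 0, 0, 0, 0, 0, 0, 0, 0, 0]'

```text
time_s: 13.5
eef_pos: [0.6051, 0.1115, 0.2962]
eef_rot: [0.005, -0.706, 0.005, 0.708]
wrist_force: [-0.7, -0.6, 0.4]
opening: 0.003
```

```bash
sed -i 's/np.arange(-45,45,.5)/np.arange(-60,30,.25)/' h.py; python3 - <<'E'
from h import *
p,R,o=pose();print(p,o["wrist_force"])
im,d,P,C=grab("wrist"); cv2.imwrite("pics/w8.png",im); print(rods(d,P,C)); r=needle(im,P,C);print(r[:3]);cv2.imwrite("pics/n8w.png",r[3])
im,d,P,C=grab("top");print(rods(d,P,C))
E
```

```text
[0.60514575 0.11153603 0.29615113] [-0.69936396 -0.62319938  0.3812867 ]
[(-140, 61), (-60, 6), (-50, 421), (-40, 22), (20, 12), (30, 261), (40, 38), (110, 11), (120, 271), (130, 12)]
(np.float64(0.0004791176542286798), np.float64(-49.5))
(4.035632869154961, 4.200712484213867, (0.0021258694447864102, -0.0030769907464401527, np.float64(0.04403661435786361)))
[(-140, 37), (-130, 4), (-60, 3), (-50, 61), (-40, 4), (20, 2), (30, 28), (40, 4), (120, 15), (130, 1)]
(np.float64(0.0011421676333959396), np.float64(-49.0))
```

View pics/n8w.png

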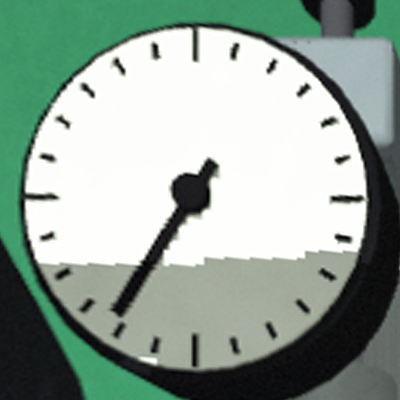

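servo_tool --targets '[32, -20, 9, 0, 35, -20, 15, 0, 35, -20, 15, 0, 24, 0, 8, 0, 12, 0, 5, 0]'

```text
time_s: 14.1
eef_pos: [0.5517, 0.1727, 0.1561]
eef_rot: [0.004, -0.705, 0.004, 0.709]
wrist_force: [0.3, -0.8, -1.2]
opening: -0.003
```

servo_tool --targets '[4, 0, 4, 0, 4.5, 0, 4.2, 0, 4.4, 0, 3.4, 0, 4.7, 0, 2.9, 0, 5, 0, 2.4, 0]'

```text
time_s: 14.6
eef_pos: [0.5387, 0.1718, 0.1382]
eef_rot: [-0.005, 0.708, -0.005, -0.706]
wrist_force: [-1.2, -0.5, 3.3]
opening: -0.002
```

servo_tool --targets '[5.2, 0, 1.9, 0, 5.4, 0, 1.3, 0, 0, 0, 0, 0, -30, 0, -5, 0, -40, 0, -5, 0]'

```text
time_s: 15.1
eef_pos: [0.543, 0.1716, 0.1947]
eef_rot: [0.005, -0.705, 0.005, 0.709]
wrist_force: [0.5, 0.4, 1.4]
opening: -0.001
```

servo_tool --targets '[-40, 20, -15, 0, -40, 20, -15, 0, -20, 20, -15, 0, 0, 0, 0, 0, 0, 0, 0, 0]'

```text
time_s: 15.6
eef_pos: [0.589, 0.1109, 0.2964]
eef_rot: [0.006, -0.707, 0.005, 0.707]
wrist_force: [0.0, 0.5, -1.0]
opening: 0.001
```

```bash
python3 - <<'E'
from h import *
p,R,o=pose();print(p,o["wrist_force"])
im,d,P,C=grab("wrist"); cv2.imwrite("pics/w9.png",im); print(rods(d,P,C)); r=needle(im,P,C);print(r[:3]);cv2.imwrite("pics/n9w.png",r[3])
im,d,P,C=grab("top");print(rods(d,P,C));print(needle(im,P,C)[:3])
E
```

```text
[0.58902938 0.11090722 0.29640899] [ 0.03377133  0.52479204 -0.95117917]
[(-90, 68), (-80, 300), (-70, 1), (0, 173), (10, 63), (80, 133), (90, 289)]
(np.float64(0.0005320154368992169), np.float64(6.25))
(3.5651314147925213, 3.5818226301338143, (0.0007242798461715765, -0.0023591678804581306, np.float64(0.04357223223310155)))
[(-100, 2), (-90, 30), (-80, 45), (-70, 3), (-10, 6), (0, 13)]
(np.float64(0.0012629992059601965), np.float64(6.75))
(4.673532164438723, 4.661457606802406, (-0.00118804007514089, -0.01018623591108328, np.float64(0.03564901430038122)))
```

View pics/w9.png

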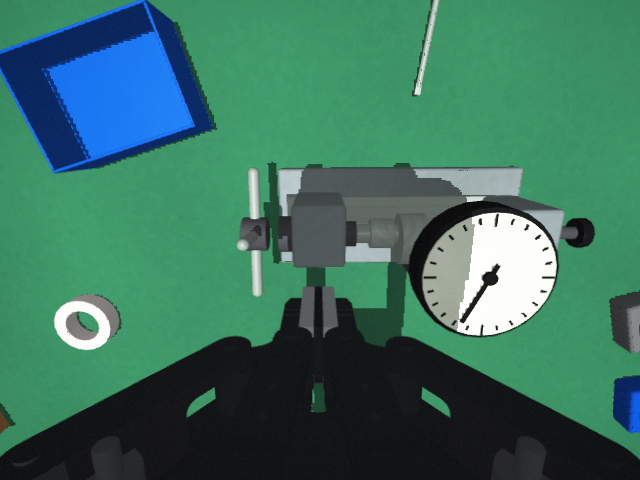

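servo_tool --targets '[10, -20, 13, 0, 25, -20, 13, 0, 30, -20, 11, 0, 35, 0, 0, 0, 31, 0, 0, 0]'

```text
time_s: 16.2
eef_pos: [0.5504, 0.1734, 0.1628]
eef_rot: [0.004, -0.706, 0.004, 0.708]
wrist_force: [0.4, -0.8, 0.0]
opening: 0.002
```

servo_tool --targets '[0, 0, -5, 0, 0, 0, -7.5, 0, 0.1, 0, -5.3, 0, 0.6, 0, -5.2, 0, 1.2, 0, -5.1, 0]'

```text
time_s: 16.7
eef_pos: [0.582, 0.1714, 0.1652]
eef_rot: [-0.005, 0.708, -0.005, -0.706]
wrist_force: [-1.8, 0.6, 0.2]
opening: -0.002
```

servo_tool --targets '[1.9, 0, -5, 0, 2.1, 0, -4.8, 0, 2.8, 0, -4.4, 0, 0, 0, 0, 0, 0, 0, 0, 0]'

```text
time_s: 17.2
eef_pos: [0.5952, 0.1709, 0.1568]
eef_rot: [0.005, -0.707, 0.005, 0.707]
wrist_force: [-0.1, -0.2, -0.3]
opening: -0.001
```

```bash
python3 - <<'E'
from h import *
p,R,o=pose();print(p,o["wrist_force"])
im,d,P,C=grab("wrist"); cv2.imwrite("pics/w10.png",im); print(rods(d,P,C))
im,d,P,C=grab("top");print(rods(d,P,C));print(needle(im,P,C)[:3])
E
```

```text
[0.59524241 0.17092884 0.15683639] [-0.10987075 -0.23077705 -0.33883526]
[(-50, 368), (-40, 1), (20, 705), (30, 623), (40, 180), (110, 2), (120, 726), (130, 35)]
(np.float64(0.002386926651918982), np.float64(-49.0))
[(-150, 2), (-140, 4)]
(np.float64(0.0002449381072900979), np.float64(-49.25))
(4.161578260890271, 4.143249046384239, (-0.0016965931658248082, 0.0015018078400897963, np.float64(0.04293312210192483)))
```

View pics/w10.png

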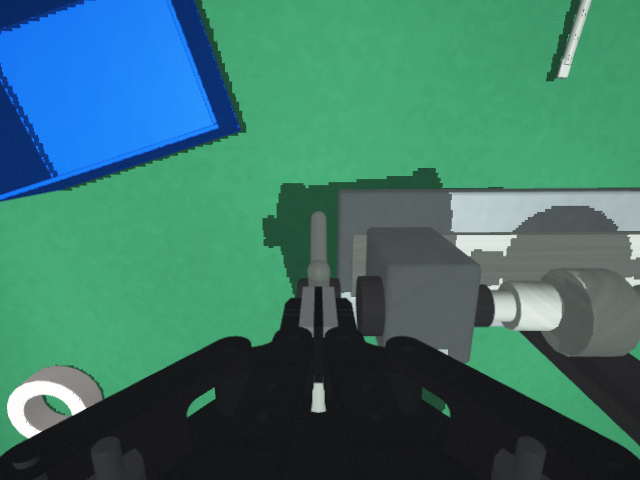

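servo_tool --targets '[1.2, 0, -1.3, 0, 1.3, 0, -1.3, 0, 1.2, 0, -1.2, 0, 0, 0, 0, 0, 0, 0, 0, 0]'

```text
time_s: 17.8
eef_pos: [0.5989, 0.1711, 0.1532]
eef_rot: [0.005, -0.707, 0.005, 0.707]
wrist_force: [-0.0, -0.0, -0.1]
opening: -0.003
```

```bash
python3 - <<'E'
from h import *
p,R,o=pose();print(p,o["wrist_force"])
im,d,P,C=grab("wrist"); print(rods(d,P,C))
im,d,P,C=grab("top");print(rods(d,P,C));print(needle(im,P,C)[:3])
im,d,P,C=grab("top");print(needle(im,P,C)[:3])
E
```

```text
[0.59890566 0.17107824 0.15320899] [-0.0257977  -0.01578915 -0.07401037]
[(-50, 31), (-40, 338), (20, 288), (30, 821), (40, 546), (120, 132), (130, 453)]
(np.float64(0.0027250803214634136), np.float64(-44.0))
[(-140, 4)]
(np.float64(0.00039728346680657865), np.float64(-40.25))
(4.175431050881592, 4.167868173474937, (-0.0016892645275829211, 0.0013582045119944581, np.float64(0.04286912791137831)))
(4.176962909619467, 4.1674977459890155, (-0.0017681429836688878, 0.0014336980471787797, np.float64(0.04291736427604222)))
```

servo_tool --targets '[-1.5, 0, 2, 0, -15, 0, 10, 0, -40, 10, 0, 0, -40, 20, -10, 0, -40, 20, -10, 0]'

```text
time_s: 18.45
eef_pos: [0.6058, 0.1209, 0.2914]
eef_rot: [0.005, -0.707, 0.005, 0.707]
wrist_force: [0.8, 0.4, -0.4]
opening: 0.002
```

servo_tool --targets '[0, 10, -5, 0, 0, 0, 0, 0, 0, 0, 0, 0, 0, 0, 0, 0, 0, 0, 0, 0]'

```text
time_s: 18.95
eef_pos: [0.6101, 0.1117, 0.2883]
eef_rot: [0.005, -0.706, 0.005, 0.708]
wrist_force: [-0.0, 0.3, 0.2]
opening: 0.002
```

```bash
python3 - <<'E'
from h import *
p,R,o=pose();print(p,o["wrist_force"])
im,d,P,C=grab("wrist"); cv2.imwrite("pics/w11.png",im); print(rods(d,P,C)); r=needle(im,P,C);print(r[:3]);cv2.imwrite("pics/n11w.png",r[3])
im,d,P,C=grab("top");print(rods(d,P,C));print(needle(im,P,C)[:3])
E
```

```text
[0.61014175 0.11168605 0.28829149] [-0.02070158  0.28855637  0.22864929]
[(-140, 16), (-130, 76), (-50, 153), (-40, 316), (-30, 1), (30, 116), (40, 233), (120, 88), (130, 192)]
(np.float64(0.00047991874013166973), np.float64(-44.0))
(4.032015591477767, 4.232332819441272, (0.0023092598961916054, -0.0029599957267629692, np.float64(0.04368964432490694)))
[(-140, 18), (-130, 33), (-50, 35), (-40, 29), (30, 21), (40, 22), (50, 1), (120, 8), (130, 22), (140, 1)]
(np.float64(0.001157658397413245), np.float64(-44.0))
(4.4542906034419865, 4.350454829123496, (-0.0014562496252323526, -0.009114712628170537, np.float64(0.036429568937495944)))
```

View pics/w11.png

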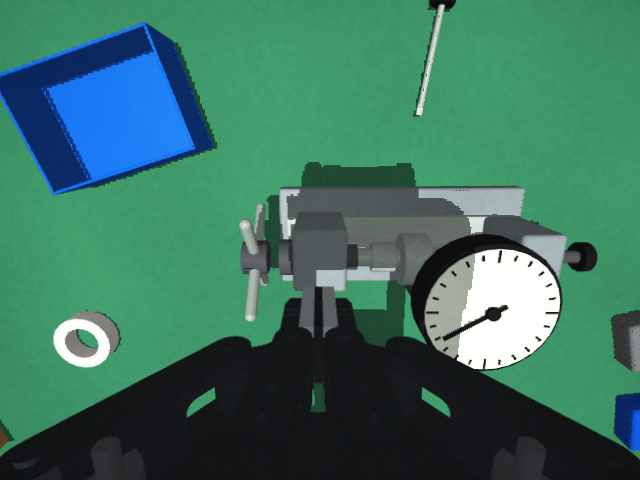

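servo_tool --targets '[-10, 20, 0, 0, 0, 45, 1, 0, 0, 45, 1, 0, 0, 45, 1, 0, 0, 45, 1, 0]'

```text
time_s: 19.55
eef_pos: [0.6039, -0.0901, 0.2997]
eef_rot: [0.005, -0.707, 0.005, 0.707]
wrist_force: [0.6, 0.5, 0.2]
opening: -0.001
```

servo_tool --targets '[0, 45, 1, 0, 0, 45, 1, 0, 0, 45, 1, 0, 0, 45, 0, 0, 0, 45, 0, 0]'

```text
time_s: 20.05
eef_pos: [0.5978, -0.3154, 0.2996]
eef_rot: [0.005, -0.707, 0.005, 0.707]
wrist_force: [1.3, 0.9, -0.5]
opening: -0.003
```

servo_tool --targets '[10, 14, 0, 0, 40, 0, 0, 0, 40, 0, 0, 0, 40, 0, 0, 0, 0, 0, 0, 0]'

```text
time_s: 20.55
eef_pos: [0.5943, -0.3243, 0.1619]
eef_rot: [0.008, -0.703, 0.002, 0.711]
wrist_force: [-0.5, 1.0, -1.0]
opening: -0.001
```

```bash
python3 - <<'E'
from h import *
p,R,o=pose();print(p)
im,d,P,C=grab("wrist"); cv2.imwrite("pics/w12.png",im)
u,v,X=cloud(d,P,C)
for c in [(.597,-.327),(.4374,-.298)]:
    m=(np.hypot(X[:,0]-c[0],X[:,1]-c[1])<.04)&(X[:,2]>.04)&(X[:,2]<.05); Y=X[m]
    if len(Y)>10: print(len(Y),Y.mean(0),cv2.minAreaRect((Y[:,:2]*1000).astype(np.float32)))
im,d,P,C=grab("top");print(needle(im,P,C)[:3],rods(d,P,C))
E
```

```text
[ 0.5943091  -0.32428154  0.16190811]
1956 [ 0.59874187 -0.32793376  0.0440171 ] ((598.0442504882812, -327.7492370605469), (34.88086700439453, 35.09343338012695), 0.2342189997434616)
45 [ 0.45131497 -0.31929523  0.04238105] ((451.41790771484375, -319.748046875), (7.7206950187683105, 3.865114212036133), 71.25814056396484)
[(-140, 24), (-130, 25), (-50, 36), (-40, 28), (30, 14), (40, 56), (120, 8), (130, 29)]
(4.176780911982519, 4.16223126663812, (-0.0016945483017968214, 0.0013520737152393993, np.float64(0.04284545369531864))) (np.float64(0.0010971221044520792), np.float64(-44.0))
```

View pics/w12.png

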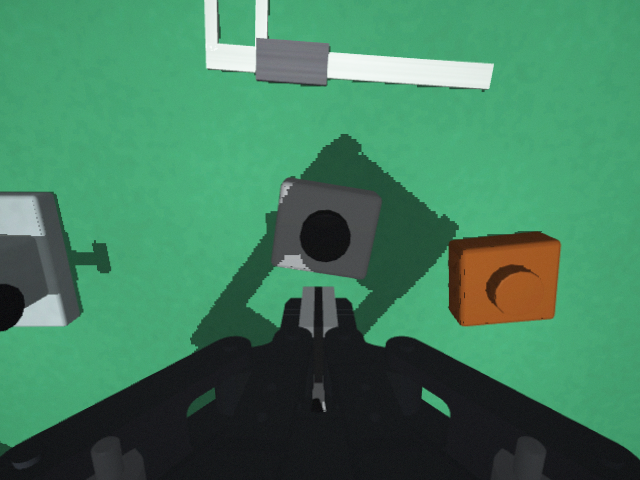

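servo_tool --targets '[35, -1, 0, 0, 35, 0, 0, 0, 20, 0, 0, 0, 0, 0, 0, 0, 0, 0, 0, 0]'

```text
time_s: 21.15
eef_pos: [0.5995, -0.3278, 0.0829]
eef_rot: [-0.004, 0.708, -0.006, -0.706]
wrist_force: [-0.2, -0.1, 0.1]
opening: -0.004
```

```bash
python3 -c "
from h import *
p,R,o=pose();print(p,o['wrist_force'])"
```

```text
[ 0.59949366 -0.32781106  0.08287033] [-0.15954039 -0.06337572  0.14658533]
```

Contact is expected at TCP 0.069, bottom at 0.063.

servo_tool --targets '[8, 0, 0, 0, 5, 0, 0, 0, 3, 0, 0, 0, 2, 0, 0, 0, 0, 0, 0, 0]'

```text
time_s: 21.65
eef_pos: [0.5987, -0.3275, 0.0631]
eef_rot: [-0.005, 0.708, -0.005, -0.706]
wrist_force: [0.9, 0.2, 4.5]
opening: -0.002
```

servo_tool --targets '[1, 0, 0, 0, 1, 0, 0, 0, 0, 0, 0, 0, 0, 0, 0, 0, 0, 0, 0, 0]'

```text
time_s: 22.15
eef_pos: [0.5987, -0.3276, 0.0628]
eef_rot: [-0.004, 0.708, -0.005, -0.706]
wrist_force: [-3.7, 2.5, 15.6]
opening: 0.004
```

servo_tool --targets '[-5, 0, 0, 0, -10, 0, 0, 0, -20, 0, 0, 0, -25, 0, 0, 0, 0, 0, 0, 0]'

```text
time_s: 22.65
eef_pos: [0.5996, -0.3283, 0.124]
eef_rot: [-0.004, 0.709, -0.006, -0.705]
wrist_force: [1.1, 0.1, -0.0]
opening: -0.001
```

```bash
python3 - <<'E'
from h import *
p,R,o=pose();print(p,o["wrist_force"])
im,d,P,C=grab("wrist"); cv2.imwrite("pics/w13.png",im)
u,v,X=cloud(d,P,C)
for c in [(.597,-.327)]:
    m=(np.hypot(X[:,0]-c[0],X[:,1]-c[1])<.03)&(X[:,2]>.034)&(X[:,2]<.05); Y=X[m]
    if len(Y)>10: print(len(Y),np.median(Y,0))
im,d,P,C=grab("top");print(needle(im,P,C)[:3],rods(d,P,C))
E
```

```text
[ 0.59955093 -0.32828209  0.12399527] [ 1.09647499  0.10567653 -0.02194812]
2593 [ 0.60050456 -0.32816235  0.04405015]
[(-140, 22), (-130, 29), (-120, 1), (-50, 33), (-40, 30), (30, 20), (40, 47), (50, 1), (120, 9), (130, 28)]
(4.176784609976412, 4.164387804107945, (-0.0016466686961816137, 0.0012623129946942697, np.float64(0.042776212790843475))) (np.float64(0.0012099981870645558), np.float64(-44.0))
```

servo_tool --targets '[0, -7, 42, 0, 0, -7, 42, 0, 0, -7, 42, 0, 0, -7, 36, 0, 0, 0, 0, 0]'

```text
time_s: 23.25
eef_pos: [0.4311, -0.2934, 0.117]
eef_rot: [0.008, -0.705, 0.003, 0.709]
wrist_force: [-0.2, -0.6, 0.7]
opening: 0.002
```

```bash
python3 - <<'E'
from h import *
p,R,o=pose();print(p)
im,d,P,C=grab("wrist"); cv2.imwrite("pics/w14.png",im)
u,v,X=cloud(d,P,C)
for c in [(.4374,-.298)]:
    m=(np.hypot(X[:,0]-c[0],X[:,1]-c[1])<.04)&(X[:,2]>.04)&(X[:,2]<.05); Y=X[m]
    if len(Y)>10: print(len(Y),Y.mean(0),cv2.minAreaRect((Y[:,:2]*1000).astype(np.float32)))
E
```

```text
[ 0.43111765 -0.29342842  0.11695272]
2486 [ 0.43942257 -0.29918989  0.04389272] ((438.6092834472656, -298.90240478515625), (16.459110260009766, 52.61956024169922), 16.251937866210938)
```

View pics/w14.png

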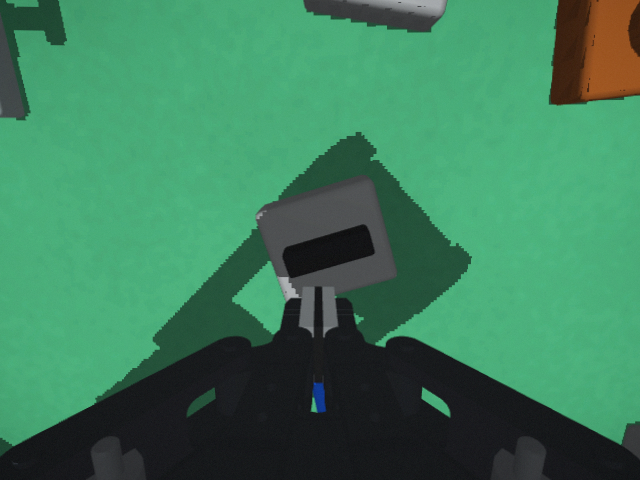

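servo_tool --targets '[20, 0, 0, 0, 15, 0, 0, 0, 0, 0, 0, 0, 0, 0, 0, 0, 0, 0, 0, 0]'

```text
time_s: 23.8
eef_pos: [0.437, -0.2971, 0.0854]
eef_rot: [-0.005, 0.707, -0.005, -0.707]
wrist_force: [-0.2, 0.3, 0.6]
opening: 0.001
```

servo_tool --targets '[8, 1.5, -1.5, 0, 6, 0, 0, 0, 4, 0, 0, 0, 3, 0, 0, 0, 0, 0, 0, 0]'

```text
time_s: 24.3
eef_pos: [0.4378, -0.2982, 0.0638]
eef_rot: [-0.005, 0.707, -0.005, -0.707]
wrist_force: [-0.6, 1.2, 3.4]
opening: -0.002
```

servo_tool --targets '[2, 0, 0, 0, 1, 0, 0, 0, 0, 0, 0, 0, 0, 0, 0, 0, 0, 0, 0, 0]'

```text
time_s: 24.8
eef_pos: [0.4379, -0.2983, 0.0627]
eef_rot: [0.005, -0.707, 0.005, 0.707]
wrist_force: [-5.3, 4.1, 18.8]
opening: -0.002
```

Fully down (18.8 N against the stop). Retreat and check.

servo_tool --targets '[-5, 0, 0, 0, -15, 0, 0, 0, -35, 0, 0, 0, -40, 0, 0, 0, 0, 0, 0, 0]'

```text
time_s: 25.3
eef_pos: [0.4402, -0.3007, 0.1614]
eef_rot: [-0.002, 0.709, -0.008, -0.705]
wrist_force: [0.7, -1.2, 0.4]
opening: 0.002
```

servo_tool --targets '[0, 0, 0, 0, 0, 0, 0, 0, 0, 0, 0, 0, 0, 0, 0, 0, 0, 0, 0, 0]'

```text
time_s: 25.8
eef_pos: [0.4374, -0.2978, 0.155]
eef_rot: [0.005, -0.707, 0.005, 0.707]
wrist_force: [-0.2, 0.8, -0.0]
opening: 0.004
```

```bash
python3 - <<'E'
from h import *
p,R,o=pose();print(p,o["wrist_force"],o["time_s"])
im,d,P,C=grab("wrist")
u,v,X=cloud(d,P,C)
m=(np.hypot(X[:,0]-.4386,X[:,1]+.299)<.008)&(X[:,2]>.03)&(X[:,2]<.05); print(m.sum(),np.median(X[m],0))
im,d,P,C=grab("top");cv2.imwrite("pics/t15.png",im);print(needle(im,P,C)[:3],rods(d,P,C))
E
```

```text
[ 0.4374183  -0.29784501  0.15503863] [-0.24663739  0.78669608 -0.01476213] 25.8
429 [ 0.43897218 -0.29869797  0.04414587]
[(-140, 18), (-130, 33), (-50, 36), (-40, 27), (30, 13), (40, 55), (120, 10), (130, 28)]
(4.176257950253922, 4.167605480451293, (-0.0016869505524322221, 0.001355382686839306, np.float64(0.04281386771041752))) (np.float64(0.0010917612306331724), np.float64(-44.0))
```

View pics/t15.png

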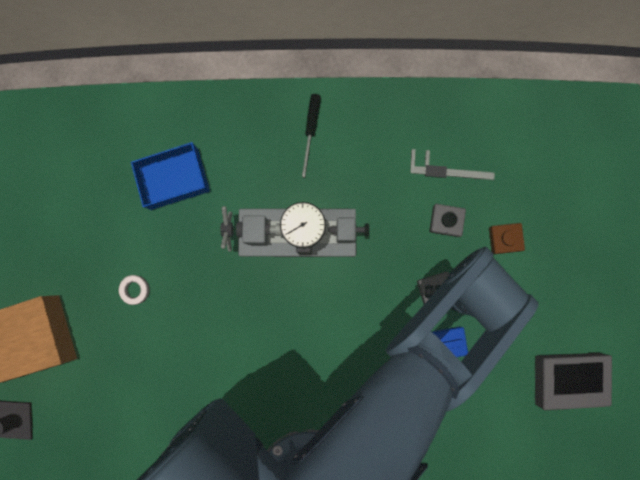

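The needle at (303,225) still points at the high reading, both keys are up, and the tools and boxes have not moved.

```bash
python3 -c "
from bench import workorder
print(workorder.hand_in())"
```

```text
the job is handed in; nothing more can be done
None
```

The shaft stands at its high point, and I pressed the round key and then the bar key, both grey, fully down. I handed the job in at about 26 s with the robot touching nothing.

- **Turning the shaft:** My first grip on a rod slipped off, so I turned the handle by pushing the rods with shut fingers. To place the high point I went about 40° past it, compared needle readings on both sides, and turned back. By that estimate the shaft is within about 1–2° of it.
- **Needle:** The wrist camera read 4.23 rad and the top camera 4.17 rad, against 4.2 expected. The two disagree by about 0.06 rad, which is calibration bias. Before, between and after the key presses the top reading did not change, and the rods stayed at the same angle.
- **Model disagreement:** My early single-side estimates with a pure cosine put the high point about 5° further on. I trusted the two-sided measurement instead.
- **Keys:** Each went down about 6 mm to its stop, with 15.6 N on the round key and 18.8 N on the bar key. Depth checks showed both back up at 44 mm.
- **Surroundings:** I did not touch the gauge. The bystanders and look-alikes are where they were in the last top picture.

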